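# Set out the gauge fittings on the case lid

## Task

Set out the fittings for the two gauges upright in a row along the middle of the grey case's lid: the plain steel sleeve centred 55 mm from the middle of the lid towards the dial gauge, the steel union 55 mm from the middle towards the digital gauge, and the brass bush between them at the middle of the lid. Then set the brass cap nut, closed side up, squarely on top of the bush. Leave both gauges, the brass weight and the roll of tape where they are.

Things in the scene. Friction and masses are not known exactly. Their poses are not given: they have to be found in the camera images.
- case: The closed grey flat case, 66 wide (its x) x 170 long (its y) x 26 mm high, lying fixed on the worktop. Origin: centre of its underside; its flat lid is 26 mm above. y runs along its length (the ends are at y = +85 and -85 mm), x across it, z up.
- dial_gauge: Round dial gauge with a white face with pointer, black rim and brass stem, lying on its back on the worktop beyond one end of the case: 91 long (its x; the stem points to -x, the round body 66 mm in diameter is centred at x = +12 mm) x 66 x 29 mm high. Origin: centre of its extent, on the underside.
- digital_gauge: Round black digital gauge with a small display and steel stem, lying on its back on the worktop beyond the other end of the case: 114 long (its x; the stem points to -x, the round body 82 mm in diameter is centred at x = +16 mm) x 82 x 30 mm high. Origin: centre of its extent, on the underside.
- sleeve: Plain turned steel sleeve (stepped tube with an open bore, no thread, no hexagon), standing upright on its wider end: 36 mm diameter, 49 mm tall. Origin: centre of its underside, z up along the bore. Weight about 160 g.
- union: Steel pipe union standing upright on its short thread: foot 20 mm diameter up to 8 mm, hexagon 27 mm across flats (one pair of flats faces its +x and -x, the corners point along y) from 8 to 26 mm, thread 16 mm diameter above, 41 mm tall. Origin: centre of its underside, z up. About 110 g.
- bush: Brass bush standing on its hexagon: hexagon 32 mm across flats (one pair of flats faces its +x and -x, the corners point along y) at the bottom, narrower threaded neck with a flat open top above, 23 mm tall. Origin: centre of its underside, z up. About 60 g.
- cap_nut: Brass cap nut, a ribbed round cap 30 mm diameter and 22 mm tall with a flat closed top, standing open side down. Origin: centre of its underside, z up. About 70 g.
- mass: Brass knobbed weight, 30 mm diameter, 46 mm tall, standing among the fittings; a bystander, not part of the job. Origin: centre of its underside.
- tape: Small roll of blue-flanged tape, 56 mm diameter, 13 mm high, lying flat among the fittings; a bystander, not part of the job. Origin: centre of its underside.

How it is judged:
At the end, for the whole second after the job is handed in: Sleeve, union and bush stand upright and released on the lid, centres within 13 mm, along and across, of: 55 mm from mid-lid towards the dial gauge, 55 mm towards the digital gauge, and mid-lid. The cap nut rests upright on the bush, centred within 8 mm. All at rest (((y of dial_gauge in the frame of case above 0 m and y of sleeve in the frame of case between 0.042 and 0.068 m and y of union in the frame of case between -0.068 and -0.042 m) or (y of dial_gauge in the frame of case below 0 m and y of sleeve in the frame of case between -0.068 and -0.042 m and y of union in the frame of case between 0.042 and 0.068 m)) and y of bush in the frame of case between -0.013 and 0.013 m and x of sleeve in the frame of case between -0.012 and 0.014 m and z of sleeve in the frame of case between 0.02 and 0.032 m and x of union in the frame of case between -0.012 and 0.014 m and z of union in the frame of case between 0.02 and 0.032 m and x of bush in the frame of case between -0.012 and 0.014 m and z of bush in the frame of case between 0.02 and 0.032 m and horizontal distance between cap_nut and bush below 0.008 m and z of cap_nut in the frame of bush between 0.017 and 0.029 m and angle between each of sleeve, union, bush, cap_nut's own z axis and vertical below 0.1 rad and linear speed of each of sleeve, union, bush, cap_nut below 0.02 m/s); the robot touches nothing.
It fails at once if a gauge was shifted by more than 20 mm (distance of any of dial_gauge, digital_gauge from where it was at the start of the episode above 0.02 m).
It fails at once if the brass weight or the roll of tape was shifted by more than 20 mm (distance of any of mass, tape from where it was at the start of the episode above 0.02 m).
It also fails if it takes over 99 s, if anything falls off the work surface, if the arm or the gripper's body presses on something with over 40 N, if the wrist force passes 120 N, or if a joint passes its speed limit or range.

## Robot

A 6-joint arm with a two-finger parallel gripper is mounted at the origin on a cart in front of the work surface, level with it; the furniture and walls round the work are solid. World frame = base frame: x ahead of the robot, y to its left, z up, the work surface at z = 0. Lengths are in m, angles in rad, forces in N, time in s.
With the tool pointing down it reaches from about 0.375 to 0.975 m from the base axis. Payload 3.8 kg.
Tool frame: the origin (TCP) lies midway between the tips of the shut fingers; the grasp point (between the pads) lies 19 mm behind it; z points along the fingers, y is the direction in which the jaws open and shut (so a half turn about z gives the same grasp; the last joint's range is limited). The gripper opens to 85 mm and grips with 20 to 120 N. Pads are 22 mm wide; open, the fingers measure 114 mm over their backs; the gripper's body (76 mm by 85 mm) begins 54 mm behind the grasp point. The pads swing forward as they close: fully open they stand 13 mm farther back than shut.
Start: joints at [-1.29, 0.264, 1.604, -0, 1.274, -0.037], TCP at [0.211, -0.641, 0.231] pointing down, gripper open.
Joint ranges: [-2.63, 2.63], [-0.94, 2.18], [0.31, 2.57], [-1.31, 4.45], [0, 2.66], [-2.55, 2.55]. Speed limits (rad/s): [2.57, 2.57, 3.14, 3.14, 3.14, 3.14].

## Interface

Orientations are given as [roll, pitch, yaw] about the fixed x, y, z axes, in that order (R = Rz(yaw) Ry(pitch) Rx(roll)).
In Python, from bench import manip gives the robot as it stands.
- The arm moves only by the shell command python3 -m jog 'ROWS' [FORCE]. ROWS is a JSON object of lists of equal length, an entry for each row: "dp": the shift along the world's x, y, z in mm, a list of three; "twist": the turn, a rotation vector about the world's x, y, z in rad, a list of three; "grip": the closure in counts, from 0 (fully open) to 255 (shut). In form: {"dp": [[dx, dy, dz], ...], "twist": [[ax, ay, az], ...], "grip": [grip, ...]}. A call has 1 to 5 rows; each row shifts and turns the pose as measured when the row begins; what a row does not reach is not made up. A row lasts 1/12 s, in which the tool goes at most 41.7 mm and 7.16 degrees, less where a joint would pass 70% of its speed; a pose out of reach is approached as far as the arm can. A call is refused whole if a number of a shift passes 41.7 or a number of a turn 0.125, either way. A call with a gripper value outside its range is refused whole. The fingers move at their own pace and stop on an object; FORCE is the grip in N (left out, the last holds). Time passes only in rows, so rows that do not move let the fingers close. It gives the time, the measured TCP pose, the force and the opening at its end, in the units of the state.
- manip.read_state(): the state, without advancing time (a new reading comes with each control period).
- manip.camera(name): name is "scene" or "top" or "wrist"; returns a dict with "pixels" (400x640x3 uint8, red, green, blue), "mtx" (3x3 intrinsics, pixels), "position" and "rotation" of the camera in the world; the wrist camera has in their place "hand_eye" (4x4, takes a point from camera to tool coordinates, whose origin is the TCP and whose axes are the flange's). Camera axes: x right, y up, looking along -z (the intrinsics and any distortion apply to the point x, -y, -z); pixel columns grow to the right and rows downward; lengths in m; the calibration is good to about 2 mm. A picture is of the moment at which its call begins: read the wrist's pose just before it. There is no depth.
- manip.finish_job(): hands the job in, once; it reports no verdict.
The state is a dict: "time_s": time; "joints": joint angles; "dq": joint speeds; "joint_efforts": joint torques, N m; "position": TCP position; "eef_rot": TCP orientation; "force": force on the tool from outside, world axes, zero at the start; "ft_torque": the same for the moment, N m; "finger_gap": opening from 0.0 (shut) to 1.0 (fully open).
Only numpy, scipy, OpenCV 4.12 (cv2) and the standard library are available. Lean on these libraries where they do the work, as an engineer would, in place of code of your own. Each camera call takes 0.05 s, during which the arm holds its last target. There are 200 camera calls.

## Working session

There is one attempt and no reset: what is moved stays moved. The work goes in short steps, Python scripts to look and compute and a shell command to move; the robot and the scene stay as the last step left them, time stands still between calls to the robot, and variables do not carry over. Pictures are saved under pics/ and viewed, about 12 in all and at most 16, crops included, and the job is handed in when it is done.

```bash
mkdir -p pics; ls
cat > h.py <<'E'
import numpy as np, cv2
from bench import manip
def ray(c,u,v):
    K=np.array(c["mtx"]);d=np.linalg.inv(K)@[u,v,1.];d=np.array([d[0],-d[1],-d[2]])
    return np.array(c["position"]),np.array(c["rotation"])@d
def on(c,u,v,z):
    p,d=ray(c,u,v);return p+d*(z-p[2])/d[2]
def save(c,n,crop=None,s=1):
    im=cv2.cvtColor(np.array(c["pixels"]),cv2.COLOR_RGB2BGR)
    if crop: a,b,e,f=crop;im=im[b:f,a:e]
    cv2.imwrite("pics/"+n,cv2.resize(im,None,fx=s,fy=s,interpolation=cv2.INTER_CUBIC))
E
python3 - <<'E'
from h import *
for n in("top","scene"):
    c=manip.camera(n);save(c,n+"0.png");print({k:np.round(v,3).tolist() for k,v in c.items() if k!="pixels"})
print(manip.read_state())
E
```

```text
pics
{'mtx': [[444.069, 0.0, 315.868], [0.0, 444.069, 203.881], [0.0, 0.0, 1.0]], 'position': [0.381, 0.072, 1.095], 'rotation': [0.123, -0.008, -1.598]}
{'mtx': [[392.598, 0.0, 323.99], [0.0, 392.598, 198.167], [0.0, 0.0, 1.0]], 'position': [-0.283, -0.343, 0.63], 'rotation': [0.994, 0.005, -1.091]}
{'time_s': 0.1, 'joints': array([-1.28992176e+00,  2.64679120e-01,  1.60527498e+00, -7.31875305e-06,
        1.27371883e+00, -3.69137177e-02]), 'dq': array([ 0.00124461, -0.00064552, -0.00321611, -0.00077598,  0.00043228,
       -0.00030009]), 'joint_efforts': array([-2.06229702e-04, -5.16706288e+01, -3.68591845e+01, -3.42349961e-05,
        6.37778838e-03, -5.34720334e-05]), 'position': array([ 0.21071195, -0.6405477 ,  0.23006539]), 'eef_rot': array([-3.13951354e+00, -6.97840887e-05,  3.17790365e-01]), 'force': array([1.26583004, 0.68851282, 0.06980665]), 'ft_torque': array([-0.00514785,  0.04396926,  0.00184885]), 'finger_gap': 1.0046851132507588}
```

```bash
sed -i 's/np.array(c\["rotation"\])@d/Rotation.from_euler("xyz",c["rotation"]).as_matrix()@d/; 1a from scipy.spatial.transform import Rotation' h.py; cat h.py | head -8
```

```text
import numpy as np, cv2
from scipy.spatial.transform import Rotation
from bench import manip
def ray(c,u,v):
    K=np.array(c["mtx"]);d=np.linalg.inv(K)@[u,v,1.];d=np.array([d[0],-d[1],-d[2]])
    return np.array(c["position"]),Rotation.from_euler("xyz",c["rotation"]).as_matrix()@d
def on(c,u,v,z):
    p,d=ray(c,u,v);return p+d*(z-p[2])/d[2]
```

View pics/top0.png

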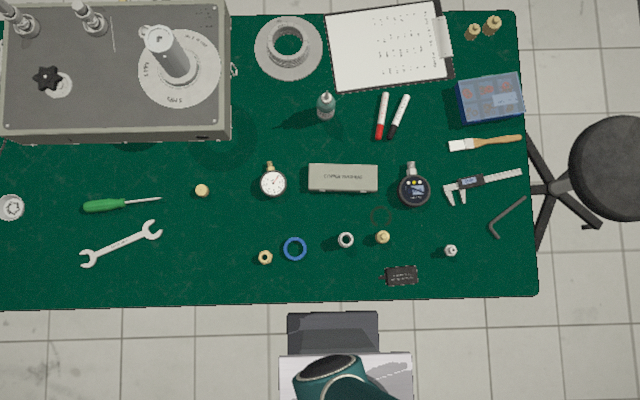

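View pics/scene0.png

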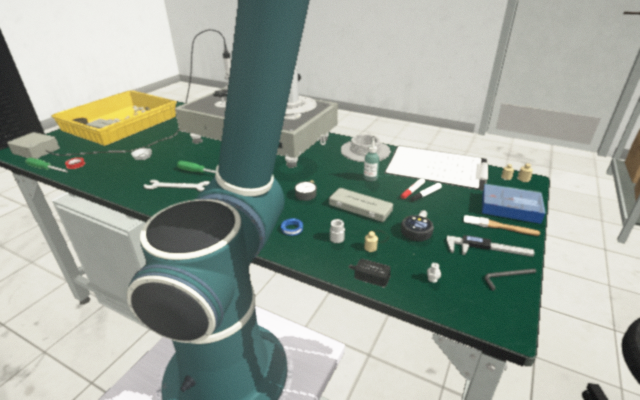

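Run:
```python
from h import *
c=manip.camera("top");save(c,"topz.png",(185,150,465,290),2.85)
for n,u,v,z in [("cap",201.5,191,.022),("dial",272,182,.02),("bush",265,258,.023),("tape",295,249,.013),("sleeve",346,240,.049),("mass",383,237,.046),("union",450,250,.041),("digi",415,190,.03)]+[("case",u,v,.026) for u,v in((309,163),(378,166),(377,192),(308,189))]:
    print(n,on(c,u,v,z).round(3))
```

```text
cap [0.553 0.338 0.022]
dial [0.571 0.166 0.02 ]
bush [0.387 0.186 0.023]
tape [0.406 0.114 0.013]
sleeve [ 0.423 -0.008  0.049]
mass [ 0.428 -0.096  0.046]
union [ 0.393 -0.254  0.041]
digi [ 0.541 -0.182  0.03 ]
case [0.615 0.074 0.026]
case [ 0.603 -0.095  0.026]
case [ 0.539 -0.09   0.026]
case [0.551 0.078 0.026]
```

View pics/topz.png

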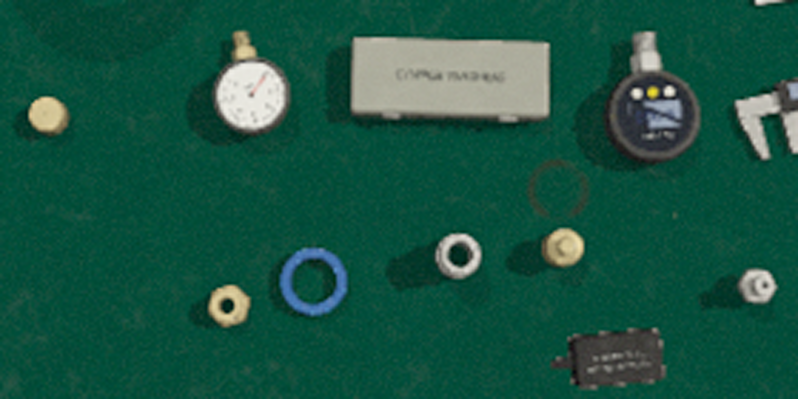

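```bash
python3 - <<'E'
from h import *
c=manip.camera("top");im=c["pixels"];h=cv2.cvtColor(im,cv2.COLOR_RGB2HSV)
m=((h[...,1]<70)&(h[...,2]>90)).astype(np.uint8);m[:150]=0
n,l,s,ce=cv2.connectedComponentsWithStats(m)
for i in range(1,n):
    if s[i,4]<40 or not 300<ce[i][0]<470 or ce[i][1]>290:continue
    print(s[i],ce[i].round(1))
    if s[i,4]>1000:
        ct=cv2.findContours((l==i).astype(np.uint8),0,1)[0][0];b=cv2.boxPoints(cv2.minAreaRect(ct))
        P=np.array([on(c,u,v,.026)[:2] for u,v in b]);print(P.round(4),P.mean(0),on(c,*ce[i],.026))
E
python3 -m jog '{"dp":[[16,38,0],[16,38,0],[16,38,0],[16,38,0],[16,38,0]],"twist":[[0,0,0.12],[0,0,0.12],[0,0,0.12],[0,0,0.12],[0,0,0.12]],"grip":[0,0,0,0,0]}' 40
python3 -m jog '{"dp":[[16,38,0],[16,38,0],[16,38,0],[16,38,0],[16,38,0]],"twist":[[0,0,0.12],[0,0,0.12],[0,0,0.12],[0,0,0.12],[0,0,0.12]],"grip":[0,0,0,0,0]}'
```

```text
[406 161  12  17 135] [411.  168.7]
[ 308  163   70   30 1901] [342.6 176.9]
[[ 0.5467  0.0801]
 [ 0.6168  0.0765]
 [ 0.6079 -0.0942]
 [ 0.5378 -0.0893]] [ 0.57730112 -0.00673822] [ 0.57838874 -0.00705766  0.026     ]
[461 176  16   9  97] [468.6 180.3]
[443 182  23  24 266] [454.  192.2]
[411 185  13  10 107] [417.5 189.3]
[338 232  16  16 154] [345.4 239.3]
[444 244  14  12 124] [450.4 249.8]
time_s: 0.62
position: [0.2877, -0.452, 0.2263]
eef_rot: [-3.139, 0.001, 0.932]
force: [-0.1, -0.0, 0.7]
finger_gap: 0.996
time_s: 1.03
position: [0.3658, -0.2588, 0.2254]
eef_rot: [-3.14, 0.001, 1.557]
force: [0.3, -0.5, -0.2]
finger_gap: 1.002
```

```bash
cat >> h.py <<'E'
def wrist():
    s=manip.read_state();c=manip.camera("wrist")
    R=Rotation.from_euler("xyz",s["eef_rot"]).as_matrix();H=np.array(c["hand_eye"])
    c["position"]=np.array(s["position"])+R@H[:3,3];c["rotation"]=Rotation.from_matrix(R@H[:3,:3]).as_euler("xyz");return c
def px(c,P):
    R=Rotation.from_euler("xyz",c["rotation"]).as_matrix();q=R.T@(np.array(P)-c["position"]);q=np.array([q[0],-q[1],-q[2]])
    q=np.array(c["mtx"])@q;return q[:2]/q[2]
E
python3 - <<'E'
from h import *
c=wrist();save(c,"w1.png");print({k:np.round(v,3).tolist() for k,v in c.items() if k!="pixels"})
print(px(c,[.393,-.254,.041]))
E
```

```text
{'mtx': [[329.619, 0.0, 320.828], [0.0, 329.619, 204.688], [0.0, 0.0, 1.0]], 'hand_eye': [[0.0, 0.951, 0.308, 0.079], [1.0, -0.0, 0.001, 0.0], [0.001, 0.308, -0.951, -0.141], [0.0, 0.0, 0.0, 1.0]], 'position': [0.367, -0.179, 0.367], 'rotation': [-0.314, 0.002, -0.013]}
[348.01674004 175.05470191]
```

View pics/w1.png

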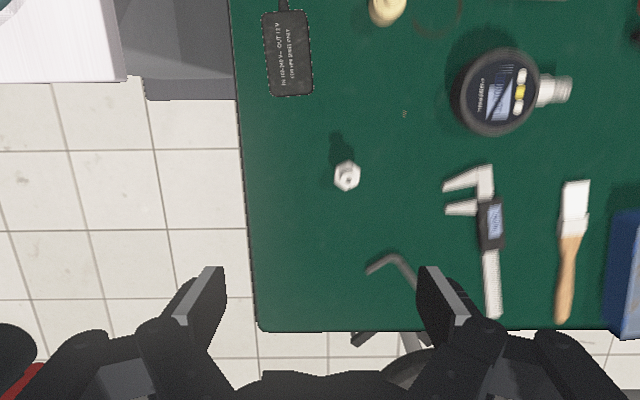

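Run:
```python
from h import *
c=wrist();save(c,"w1z.png",(315,145,380,210),8)
h=cv2.cvtColor(c["pixels"],cv2.COLOR_RGB2HSV)[145:210,315:380]
m=((h[...,1]<90)&(h[...,2]>70)).astype(np.uint8)
ct=max(cv2.findContours(m,0,1)[0],key=cv2.contourArea)
(u,v),r=cv2.minEnclosingCircle(ct);print(u+315,v+145,r);print(on(c,u+315,v+145,.026),on(c,u+315,v+145,.017))
```

```text
343.0563907623291 185.04511260986328 14.350361824035645
[ 0.39169306 -0.2599567   0.026     ] [ 0.39230254 -0.26223956  0.017     ]
```

View pics/w1z.png

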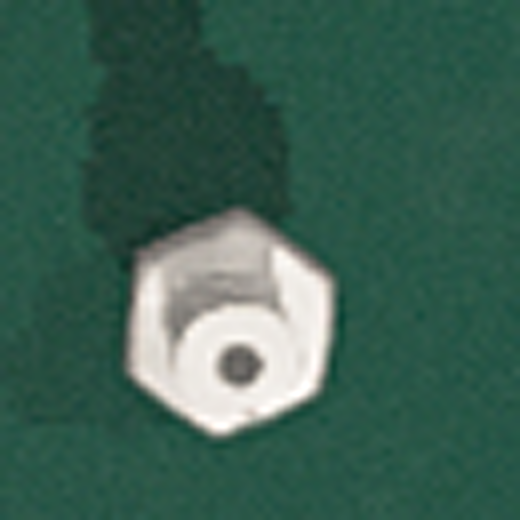

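Run:
```python
from h import *
s=manip.read_state();print(s["position"],s["eef_rot"],s["dq"].round(3))
c=wrist();print(on(c,345,190.6,.041),on(c,343.9,185.6,.026))
t=manip.camera("top");print(on(t,450.4,249.8,.033))
```

```text
[ 0.36708643 -0.25558265  0.22523611] [-3.14016148e+00 -1.89551333e-03  1.56096614e+00] [-0.082  0.03  -0.03  -0.068 -0.025  0.033]
[ 0.3914669  -0.26642336  0.041     ] [ 0.39129091 -0.26502999  0.026     ]
[ 0.39393624 -0.25746384  0.033     ]
```

```bash
python3 -m jog '{"dp":[[13,-1,-35],[12,-1,-35],[0,0,-25],[0,0,0]],"twist":[[0,0,-0.04],[0,0,-0.04],[0,0,0],[0,0,0]],"grip":[0,0,0,0]}'
python3 - <<'E'
from h import *
c=wrist();save(c,"w2.png",(220,150,420,300),4)
h=cv2.cvtColor(c["pixels"],cv2.COLOR_RGB2HSV)
m=((h[...,1]<90)&(h[...,2]>80)).astype(np.uint8)
n,l,st,ce=cv2.connectedComponentsWithStats(m)
for i in range(1,n):
    if st[i,4]>300: print(st[i],ce[i].round(),on(c,*ce[i],.028).round(4))
print(manip.read_state()["position"])
E
```

```text
time_s: 1.57
position: [0.393, -0.2691, 0.132]
eef_rot: [3.135, 0.01, 1.461]
force: [-1.3, 0.3, -0.2]
finger_gap: 1.0
[    0     0   227   376 61830] [ 90. 181.] [ 0.2206 -0.2319  0.028 ]
[175   0  31  34 425] [188.  13.] [ 0.3219 -0.1295  0.028 ]
[204   0  37  33 574] [222.  14.] [ 0.3436 -0.1325  0.028 ]
[ 464    0  159  118 3632] [547.  53.] [ 0.5581 -0.1794  0.028 ]
[ 190   29   62   61 1373] [219.  63.] [ 0.3355 -0.1614  0.028 ]
[510  38  28  57 722] [527.  73.] [ 0.5459 -0.1907  0.028 ]
[502  45  25  50 519] [510.  66.] [ 0.5341 -0.1849  0.028 ]
[ 447  160   72   67 2478] [487. 192.] [ 0.5229 -0.2748  0.028 ]
[ 302  171   35   40 1077] [319. 191.] [ 0.393  -0.2589  0.028 ]
[ 606  170   34  181 3030] [624. 234.] [ 0.6354 -0.3227  0.028 ]
[ 501  204   38  136 2789] [521. 269.] [ 0.5549 -0.3462  0.028 ]
[426 266  46  60 824] [449. 295.] [ 0.495  -0.3648  0.028 ]
[358 286  63  34 584] [390. 299.] [ 0.4439 -0.3628  0.028 ]
[207 327  34  64 655] [220. 358.] [ 0.2849 -0.4085  0.028 ]
[ 592  352   48   48 1391] [623. 372.] [ 0.6599 -0.4688  0.028 ]
[  92  358   63   42 1755] [125. 380.] [ 0.1894 -0.4237  0.028 ]
[381 373  39  16 347] [400. 379.] [ 0.4494 -0.453   0.028 ]
[ 0.39399788 -0.27009562  0.13418588]
```

View pics/w2.png

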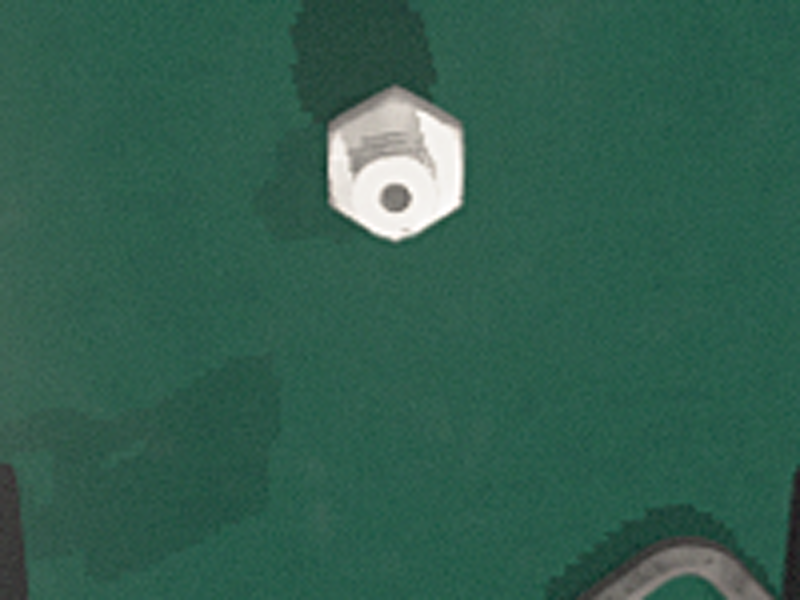

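```bash
python3 -m jog '{"dp":[[0,5,-30],[-1,5,-30],[0,1,-30],[0,0,-20],[0,0,0]],"twist":[[0,0,0],[0,0,0],[0,0,0],[0,0,0],[0,0,0]],"grip":[0,0,0,0,0]}'
python3 -c "
from bench import manip;s=manip.read_state();print(s['position'],s['eef_rot'])"
```

```text
time_s: 2.03
position: [0.3975, -0.2707, 0.0315]
eef_rot: [3.118, 0.022, 1.448]
force: [-1.3, 0.5, 0.4]
finger_gap: 1.003
[ 0.39748971 -0.27065189  0.03146575] [3.11806272 0.02213773 1.44825062]
```

```bash
cat >> h.py <<'E'
def need(x,y,z,yaw=1.49):
    s=manip.read_state();R=Rotation.from_euler("xyz",s["eef_rot"])
    print("pos",np.round(s["position"],4),"dp",((np.array([x,y,z])-s["position"])*1000).round(1),"twist",(Rotation.from_euler("xyz",[np.pi,0,yaw])*R.inv()).as_rotvec().round(3),"t",round(s["time_s"],2),"gap",round(s["finger_gap"],3),"F",np.round(s["force"],1))
E
python3 -c "
from h import *
need(.393,-.259,.006)"
python3 -m jog '{"dp":[[-3,8,-3],[-1,5,-3],[0,0,0]],"twist":[[0.022,-0.018,0.015],[0.01,-0.01,0.015],[0,0,0]],"grip":[0,0,0]}'
python3 -c "
from h import *
need(.393,-.259,.006)"
```

```text
pos [ 0.3975 -0.2707  0.0315] dp [ -4.5  11.7 -25.5] twist [0.024 0.021 0.041] t 2.03 gap 1.003 F [-1.3  0.5  0.4]
time_s: 2.28
position: [0.3955, -0.2625, 0.0304]
eef_rot: [3.089, -0.011, 1.475]
force: [-0.2, -0.1, 0.4]
finger_gap: 1.002
pos [ 0.3955 -0.2625  0.0304] dp [ -2.5   3.5 -24.4] twist [-0.007  0.053  0.016] t 2.28 gap 1.002 F [-0.2 -0.1  0.4]
```

```bash
python3 -m jog '{"dp":[[-1,3,-10],[-1,2,-10],[0,0,-4],[0,0,0]],"twist":[[-0.004,0.03,0.01],[-0.003,0.023,0.006],[0,0,0],[0,0,0]],"grip":[0,0,0,0]}'
python3 -c "
from h import *
need(.393,-.259,.006)"
```

```text
time_s: 2.62
position: [0.3985, -0.2649, 0.0139]
eef_rot: [3.132, 0.01, 1.485]
force: [0.0, 0.7, 0.1]
finger_gap: 1.0
pos [ 0.3985 -0.2649  0.0139] dp [-5.5  5.9 -7.9] twist [0.011 0.008 0.005] t 2.62 gap 1.0 F [0.  0.7 0.1]
```

```bash
python3 -m jog '{"dp":[[-5,6,-5],[-1,1,-2],[0,0,0]],"twist":[[0.01,0.008,0],[0,0,0],[0,0,0]],"grip":[0,0,0]}'
python3 -c "
from h import *
need(.393,-.259,.006)"
python3 -m jog '{"dp":[[0,0,0],[0,0,0],[0,0,0],[0,0,0],[0,0,0]],"twist":[[0,0,0],[0,0,0],[0,0,0],[0,0,0],[0,0,0]],"grip":[255,255,255,255,255]}' 40
python3 -m jog '{"dp":[[0,0,0],[0,0,0],[0,0,0]],"twist":[[0,0,0],[0,0,0],[0,0,0]],"grip":[255,255,255]}' 40
python3 -c "
from h import *
need(.393,-.259,.006)"
```

```text
time_s: 2.87
position: [0.3935, -0.2586, 0.008]
eef_rot: [3.139, 0.001, 1.485]
force: [0.7, 0.4, -0.7]
finger_gap: 1.0
pos [ 0.3935 -0.2586  0.008 ] dp [-0.5 -0.4 -2. ] twist [0.001 0.002 0.005] t 2.87 gap 1.0 F [ 0.7  0.4 -0.7]
time_s: 3.28
position: [0.393, -0.2583, 0.0082]
eef_rot: [3.139, 0.001, 1.485]
force: [0.4, 1.9, 17.6]
finger_gap: 0.301
time_s: 3.53
position: [0.3931, -0.2584, 0.0084]
eef_rot: [3.139, 0.001, 1.485]
force: [0.1, 0.3, -1.1]
finger_gap: 0.297
pos [ 0.3931 -0.2584  0.0084] dp [-0.1 -0.6 -2.4] twist [0.001 0.003 0.005] t 3.53 gap 0.297 F [ 0.1  0.3 -1.1]
```

```bash
python3 -m jog '{"dp":[[0,0,30],[0,0,35],[10,15,35],[25,30,20],[25,30,0]],"twist":[[0,0,0],[0,0,0],[0,0,0],[0,0,0],[0,0,0]],"grip":[255,255,255,255,255]}' 40
python3 -m jog '{"dp":[[25,30,0],[25,30,0],[25,30,0],[10,12,0],[0,0,0]],"twist":[[0,0,0],[0,0,0],[0,0,0],[0,0,0],[0,0,0]],"grip":[255,255,255,255,255]}' 40
python3 -m jog '{"dp":[[0,0,0],[0,0,0]],"twist":[[0,0,0],[0,0,0]],"grip":[255,255]}' 40
python3 - <<'E'
from h import *
c=wrist();save(c,"w3.png")
need(.575,-.063,.14)
h=cv2.cvtColor(c["pixels"],cv2.COLOR_RGB2HSV)
print(h[int(px(c,[.58,.03,.026])[1]),int(px(c,[.58,.03,.026])[0])],px(c,[.579,-.008,.026]))
E
```

```text
time_s: 3.95
position: [0.4468, -0.1825, 0.1291]
eef_rot: [-3.134, -0.004, 1.475]
force: [2.1, -0.9, -1.0]
finger_gap: 0.297
time_s: 4.37
position: [0.541, -0.0715, 0.1337]
eef_rot: [3.137, -0.004, 1.478]
force: [-0.6, -0.1, -0.9]
finger_gap: 0.292
time_s: 4.53
position: [0.5406, -0.0706, 0.1329]
eef_rot: [3.139, -0.003, 1.481]
force: [0.2, -0.3, 0.1]
finger_gap: 0.295
pos [ 0.5402 -0.071   0.1327] dp [34.8  8.   7.3] twist [-0.003  0.002  0.01 ] t 4.58 gap 0.297 F [-0.2  0.1 -2. ]
[ 4 19 95] [365.16355264 117.89833068]
```

View pics/w3.png

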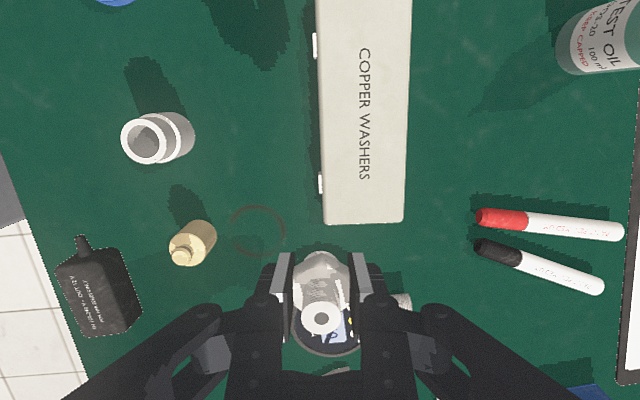

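Run:
```python
from h import *
c=wrist()
for n,u,v,z in [("cL",325,223,.026),("cR",404,221,.026),("far L",315,20,.026),("far R",411,20,.026),("sleeve top",148,139,.049),("sleeve2",148,139,.045)]: print(n,on(c,u,v,z).round(4))
```

```text
cL [ 0.5423 -0.0874  0.026 ]
cR [ 0.6058 -0.0915  0.026 ]
far L [0.5482 0.0583 0.026 ]
far R [0.6124 0.0525 0.026 ]
sleeve top [ 0.4291 -0.0074  0.049 ]
sleeve2 [ 0.427  -0.0077  0.045 ]
```

```bash
python3 -m jog '{"dp":[[18,5,0],[16,4,-20],[0,1,-25],[0,0,-25],[0,0,0]],"twist":[[0,0,0.01],[0,0,0.01],[0,0,0],[0,0,0],[0,0,0]],"grip":[255,255,255,255,255]}' 40
python3 -c "
from h import *
need(.5755,-.061,.037,1.5)"
```

```text
time_s: 5.05
position: [0.5732, -0.0681, 0.0631]
eef_rot: [3.135, -0.001, 1.491]
force: [-1.5, 1.1, -2.0]
finger_gap: 0.297
pos [ 0.5732 -0.0681  0.0631] dp [  2.3   7.1 -26.1] twist [-0.001  0.006  0.009] t 5.05 gap 0.297 F [-1.5  1.1 -2. ]
```

```bash
python3 -m jog '{"dp":[[2,6,-12],[0,3,-12],[0,1,-2],[0,0,0]],"twist":[[0,0.006,0.01],[0,0,0],[0,0,0],[0,0,0]],"grip":[255,255,255,255]}' 40
python3 -c "
from h import *
need(.5755,-.061,.0345,1.5)"
```

```text
time_s: 5.38
position: [0.5727, -0.062, 0.037]
eef_rot: [-3.139, -0.0, 1.495]
force: [0.0, 0.5, -0.5]
finger_gap: 0.298
pos [ 0.5727 -0.062   0.037 ] dp [ 2.8  1.  -2.5] twist [-0.    -0.003  0.005] t 5.38 gap 0.298 F [ 0.   0.5 -0.5]
```

```bash
python3 -m jog '{"dp":[[2,1,-1.5],[1,0,-1.5],[0,0,0]],"twist":[[0,-0.003,0],[0,0,0],[0,0,0]],"grip":[255,255,255]}' 40
python3 -m jog '{"dp":[[0,0,0],[0,0,0],[0,0,0],[0,0,0]],"twist":[[0,0,0],[0,0,0],[0,0,0],[0,0,0]],"grip":[120,60,0,0]}' 40
python3 -c "
from h import *
need(.426,-.0075,.13,1.49)"
```

```text
time_s: 5.63
position: [0.5768, -0.062, 0.0363]
eef_rot: [3.138, 0.0, 1.493]
force: [0.1, 0.2, -1.0]
finger_gap: 0.296
time_s: 5.97
position: [0.5793, -0.0625, 0.0394]
eef_rot: [3.132, 0.001, 1.494]
force: [0.5, -0.8, -0.5]
finger_gap: 0.848
pos [ 0.5793 -0.0625  0.0394] dp [-153.3   55.    90.6] twist [ 0.001  0.009 -0.004] t 5.97 gap 0.848 F [ 0.5 -0.8 -0.5]
```

```bash
python3 -m jog '{"dp":[[0,0,20],[0,0,35],[-10,5,35],[-30,10,5],[-35,13,0]],"twist":[[0,0,0],[0,0.008,0],[0,0,0],[0,0,0],[0,0,0]],"grip":[0,0,0,0,0]}' 40
python3 -m jog '{"dp":[[-35,13,0],[-35,12,0],[-8,3,0],[0,0,0],[0,0,0]],"twist":[[0,0,0],[0,0,0],[0,0,0],[0,0,0],[0,0,0]],"grip":[0,0,0,0,0]}' 40
python3 - <<'E'
from h import *
need(.426,-.0075,.13,1.49)
c=wrist();save(c,"w4.png")
print(px(c,[.426,-.0075,.049]))
E
```

```text
time_s: 6.38
position: [0.5072, -0.0355, 0.138]
eef_rot: [3.138, 0.002, 1.492]
force: [-0.3, 0.6, 0.4]
finger_gap: 1.004
time_s: 6.8
position: [0.4227, -0.005, 0.1406]
eef_rot: [3.133, 0.001, 1.493]
force: [0.8, -0.2, -0.2]
finger_gap: 0.996
pos [ 0.4227 -0.005   0.1406] dp [  3.3  -2.5 -10.6] twist [ 0.002  0.009 -0.003] t 6.8 gap 0.996 F [ 0.8 -0.2 -0.2]
[324.33443819 212.35498705]
```

View pics/w4.png

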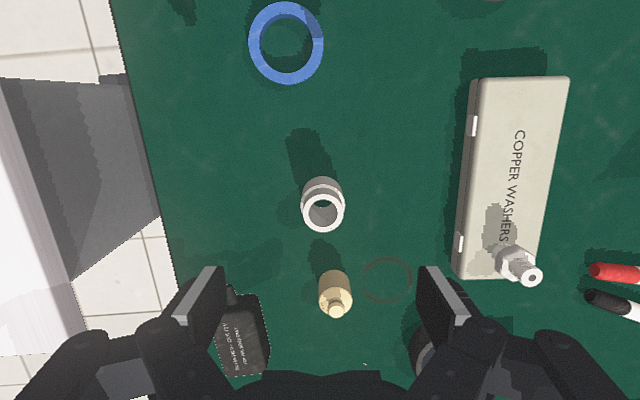

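```bash
python3 - <<'E'
from h import *
c=wrist()
for n,u,v in [("fL",481,77),("fR",570,76),("nL",463,276)]: print(n,on(c,u,v,.026).round(4))
print("union base on lid",on(c,512,255,.03))
E
python3 -m jog '{"dp":[[2,0,-30],[0,2,-35],[0,2,-30],[0,2,-20],[0,0,0]],"twist":[[0,0.008,0],[0,0,0],[0,0,0],[0,0,0],[0,0,0]],"grip":[0,0,0,0,0]}'
python3 -c "
from h import *
need(.426,-.0075,.008,1.49)"
```

```text
fL [0.5479 0.0792 0.026 ]
fR [0.6128 0.0749 0.026 ]
nL [ 0.5439 -0.085   0.026 ]
union base on lid [ 0.582721   -0.06553838  0.03      ]
time_s: 7.32
position: [0.4386, -0.0018, 0.0265]
eef_rot: [3.125, 0.002, 1.49]
force: [-1.0, -0.2, 0.3]
finger_gap: 1.0
pos [ 0.4386 -0.0018  0.0265] dp [-12.6  -5.7 -18.5] twist [ 0.004  0.016 -0.   ] t 7.32 gap 1.0 F [-1.  -0.2  0.3]
```

```bash
python3 -m jog '{"dp":[[-10,-5,-5],[-4,-1,-8],[-2,0,-4],[0,0,0]],"twist":[[0.004,0.016,0],[0,0,0],[0,0,0],[0,0,0]],"grip":[0,0,0,0]}'
python3 -c "
from h import *
need(.426,-.0075,.008,1.49)"
```

```text
time_s: 7.65
position: [0.4252, -0.0098, 0.0094]
eef_rot: [-3.141, -0.001, 1.489]
force: [-0.7, -0.0, 0.7]
finger_gap: 1.004
pos [ 0.4252 -0.0098  0.0094] dp [ 0.8  2.3 -1.4] twist [-0.001 -0.001  0.001] t 7.65 gap 1.004 F [-0.7 -0.   0.7]
```

```bash
python3 -m jog '{"dp":[[1,2,0],[0,0,0],[0,0,0],[0,0,0],[0,0,0]],"twist":[[0,0,0],[0,0,0],[0,0,0],[0,0,0],[0,0,0]],"grip":[0,255,255,255,255]}' 50
python3 -m jog '{"dp":[[0,0,0],[0,0,0],[0,0,0]],"twist":[[0,0,0],[0,0,0],[0,0,0]],"grip":[255,255,255]}' 50
python3 -c "
from h import *
need(.426,-.0075,.008,1.49)"
python3 -m jog '{"dp":[[0,0,30],[0,0,35],[10,5,35],[28,10,10],[32,12,0]],"twist":[[0,0,0],[0,0,0],[0,0,0],[0,0,0],[0,0,0]],"grip":[255,255,255,255,255]}' 50
python3 -m jog '{"dp":[[32,12,0],[32,12,0],[15,5,0],[0,0,0],[0,0,0]],"twist":[[0,0,0],[0,0,0],[0,0,0],[0,0,0],[0,0,0]],"grip":[255,255,255,255,255]}' 50
python3 -c "
from h import *
need(.5795,.049,.06,1.5)"
```

```text
time_s: 8.07
position: [0.4296, -0.0081, 0.013]
eef_rot: [3.135, -0.001, 1.489]
force: [-3.6, 0.2, 1.6]
finger_gap: 0.455
time_s: 8.32
position: [0.4297, -0.008, 0.0134]
eef_rot: [3.134, -0.001, 1.489]
force: [-0.1, -0.2, -1.8]
finger_gap: 0.371
pos [ 0.4297 -0.008   0.0134] dp [-3.7  0.5 -5.4] twist [0.    0.007 0.001] t 8.32 gap 0.371 F [-0.1 -0.2 -1.8]
time_s: 8.73
position: [0.4886, 0.0191, 0.1225]
eef_rot: [-3.131, 0.0, 1.487]
force: [0.5, -0.8, -2.2]
finger_gap: 0.37
time_s: 9.15
position: [0.5778, 0.0519, 0.1243]
eef_rot: [-3.14, -0.001, 1.488]
force: [-0.6, -1.0, -2.1]
finger_gap: 0.369
pos [0.5778 0.0519 0.1243] dp [  1.7  -2.9 -64.3] twist [-0.001 -0.002  0.012] t 9.15 gap 0.369 F [-0.6 -1.  -2.1]
```

```bash
python3 -m jog '{"dp":[[0,-3,-25],[0,0,-25],[0,0,-15],[0,0,0]],"twist":[[0,0,0.01],[0,0,0],[0,0,0],[0,0,0]],"grip":[255,255,255,255]}' 50
python3 - <<'E'
from h import *
need(.5795,.049,.0395,1.5)
save(wrist(),"w5.png")
E
```

```text
time_s: 9.48
position: [0.5741, 0.0478, 0.0572]
eef_rot: [-3.138, -0.001, 1.499]
force: [-0.7, -0.4, -2.0]
finger_gap: 0.374
pos [0.5741 0.0478 0.0572] dp [  5.4   1.2 -17.7] twist [-0.001 -0.003  0.001] t 9.48 gap 0.374 F [-0.7 -0.4 -2. ]
```

View pics/w5.png

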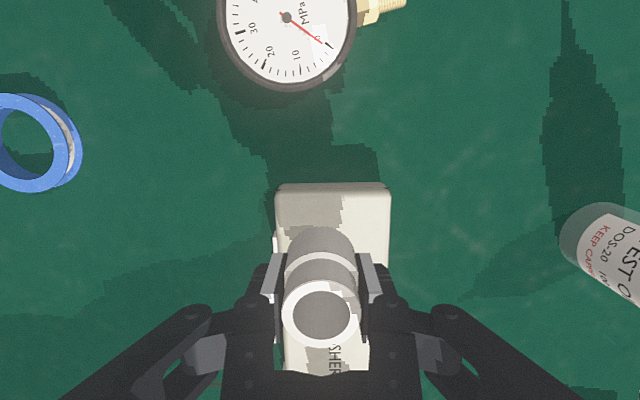

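```bash
python3 -m jog '{"dp":[[4,1,-8],[2,1,-6],[0,0,-1],[0,0,0]],"twist":[[0,-0.003,0],[0,0,0],[0,0,0],[0,0,0]],"grip":[255,255,255,255]}' 50
python3 -c "
from h import *
need(.5795,.049,.0395,1.5)"
```

```text
time_s: 9.87
position: [0.5807, 0.0492, 0.0447]
eef_rot: [3.139, -0.001, 1.498]
force: [0.4, -0.7, -1.3]
finger_gap: 0.369
pos [0.5807 0.0492 0.0447] dp [-1.2 -0.2 -5.2] twist [-0.001  0.003  0.002] t 9.87 gap 0.369 F [ 0.4 -0.7 -1.3]
```

```bash
python3 -m jog '{"dp":[[-1,0,-3],[0,0,-2],[0,0,-1],[0,0,0]],"twist":[[0,0,0],[0,0,0],[0,0,0],[0,0,0]],"grip":[255,255,255,255]}' 50
python3 -m jog '{"dp":[[0,0,-2],[0,0,0]],"twist":[[0,0,0],[0,0,0]],"grip":[255,255]}' 50
```

```text
time_s: 10.2
position: [0.5815, 0.0494, 0.0405]
eef_rot: [3.135, -0.002, 1.498]
force: [0.5, 0.5, -2.0]
finger_gap: 0.372
time_s: 10.37
position: [0.5824, 0.0494, 0.0395]
eef_rot: [3.133, -0.002, 1.498]
force: [0.1, 0.1, -2.4]
finger_gap: 0.372
```

```bash
python3 -m jog '{"dp":[[-1,0,-2],[0,0,0],[0,0,0],[0,0,0],[0,0,0]],"twist":[[0,0.005,0],[0,0,0],[0,0,0],[0,0,0],[0,0,0]],"grip":[255,255,120,60,0]}' 50
python3 -m jog '{"dp":[[0,0,0],[0,0,20],[0,0,35],[-10,8,35],[-33,23,5]],"twist":[[0,0,0],[0,0,0],[0,0,0],[0,0,0],[0,0,0]],"grip":[0,0,0,0,0]}' 50
python3 -m jog '{"dp":[[-34,24,0],[-34,24,0],[-34,24,0],[-34,24,0],[-10,7,0]],"twist":[[0,0,0],[0,0,0],[0,0,0],[0,0,0],[0,0,0]],"grip":[0,0,0,0,0]}' 50
python3 -m jog '{"dp":[[0,0,0],[0,0,0]],"twist":[[0,0,0],[0,0,0]],"grip":[0,0]}' 50
python3 - <<'E'
from h import *
need(.387,.186,.1)
c=wrist();save(c,"w6.png",(120,50,520,350),2);print(px(c,[.387,.186,.023]))
E
```

```text
time_s: 10.78
position: [0.5843, 0.0496, 0.0406]
eef_rot: [3.133, -0.002, 1.498]
force: [-0.0, 0.8, -0.2]
finger_gap: 0.787
time_s: 11.2
position: [0.5417, 0.0783, 0.1346]
eef_rot: [3.137, -0.001, 1.494]
force: [1.5, 1.3, 1.6]
finger_gap: 1.002
time_s: 11.62
position: [0.3922, 0.1844, 0.1393]
eef_rot: [3.129, -0.005, 1.489]
force: [0.9, -0.3, 0.4]
finger_gap: 1.001
time_s: 11.78
position: [0.389, 0.186, 0.1392]
eef_rot: [3.129, -0.006, 1.494]
force: [0.8, -0.6, 0.2]
finger_gap: 1.0
pos [0.389  0.186  0.1392] dp [ -2.   -0.  -39.2] twist [-0.005  0.013 -0.004] t 11.78 gap 1.0 F [ 0.8 -0.6  0.2]
[316.50582021 200.92214477]
```

View pics/w6.png

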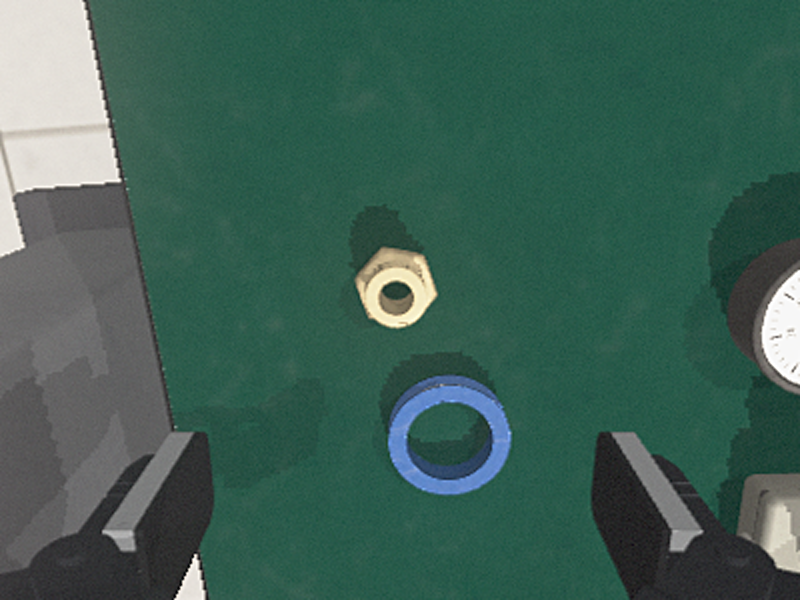

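```bash
python3 -m jog '{"dp":[[0,1,-25],[-3,1,-25],[-3,1,-25],[-3,0,-20],[0,0,0]],"twist":[[-0.005,0.013,0.11],[0,0,0.11],[0,0,0.11],[0,0,0],[0,0,0]],"grip":[0,0,0,0,0]}'
python3 - <<'E'
from h import *
need(.389,.189,.004,1.82)
c=wrist();save(c,"w7.png",(170,50,470,275),2.5)
E
```

```text
time_s: 12.25
position: [0.39, 0.1876, 0.0448]
eef_rot: [3.13, -0.003, 1.834]
force: [-0.7, 0.1, -0.4]
finger_gap: 1.002
pos [0.39   0.1876 0.0448] dp [ -1.    1.4 -40.8] twist [-0.006  0.01  -0.014] t 12.25 gap 1.002 F [-0.7  0.1 -0.4]
```

View pics/w7.png

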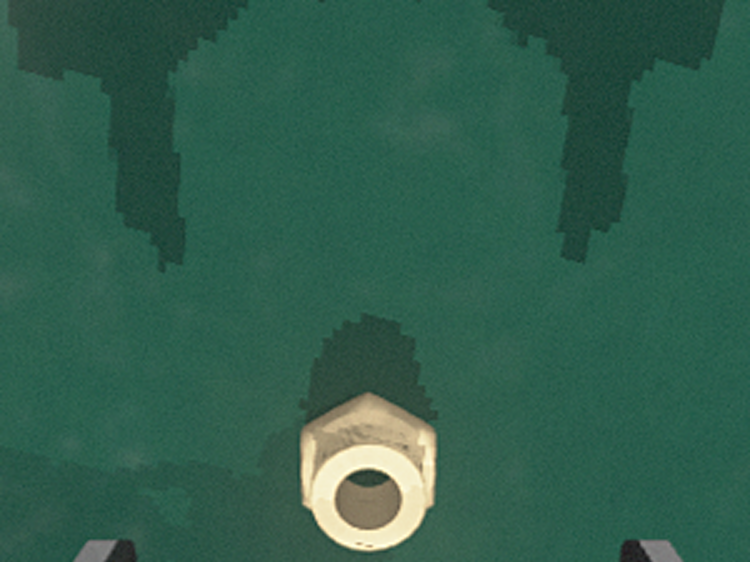

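```bash
python3 - <<'E'
from h import *
print(on(wrist(),317.2,249.2,.023))
E
python3 -m jog '{"dp":[[-4,1,-16],[-3,0,-14],[-1,0,-6],[0,0,0]],"twist":[[-0.006,0.01,-0.01],[0,0,0],[0,0,0],[0,0,0]],"grip":[0,0,0,0]}'
python3 - <<'E'
from h import *
need(.389,.189,.004,1.82)
E
```

```text
[0.3898835  0.18792478 0.023     ]
time_s: 12.68
position: [0.3941, 0.1911, 0.0177]
eef_rot: [3.123, -0.002, 1.818]
force: [0.6, -0.8, 0.3]
finger_gap: 1.0
pos [0.3941 0.1911 0.0177] dp [ -5.1  -2.1 -13.7] twist [-0.006  0.017  0.002] t 12.68 gap 1.0 F [ 0.6 -0.8  0.3]
```

```bash
python3 -m jog '{"dp":[[-4,-3,-5],[-3,-1,-6],[-1,0,-3],[0,0,0]],"twist":[[-0.006,0.016,0],[0,0,0],[0,0,0],[0,0,0]],"grip":[0,0,0,0]}'
python3 - <<'E'
from h import *
need(.389,.188,.004,1.82)
E
```

```text
time_s: 13.02
position: [0.3902, 0.1878, 0.0067]
eef_rot: [3.134, -0.0, 1.816]
force: [-0.6, 0.1, -0.8]
finger_gap: 1.002
pos [0.3902 0.1878 0.0067] dp [-1.2  0.2 -2.7] twist [-0.002  0.007  0.004] t 13.02 gap 1.002 F [-0.6  0.1 -0.8]
```

```bash
python3 -m jog '{"dp":[[-1,0,-3],[0,0,-1],[0,0,-1],[0,0,-1],[0,0,-1]],"twist":[[0,0.007,0],[0,0,0],[0,0,0],[0,0,0],[0,0,0]],"grip":[0,60,120,180,255]}' 50
python3 -m jog '{"dp":[[0,0,0],[0,0,0],[0,0,0],[0,0,0]],"twist":[[0,0,0],[0,0,0],[0,0,0],[0,0,0]],"grip":[255,255,255,255]}' 50
python3 - <<'E'
from h import *
need(.577,-.006,.13,1.49)
E
```

```text
time_s: 13.43
position: [0.3898, 0.1883, 0.0]
eef_rot: [3.14, -0.003, 1.816]
force: [0.5, 0.1, 0.9]
finger_gap: 0.452
time_s: 13.77
position: [0.39, 0.1884, 0.0002]
eef_rot: [3.14, -0.003, 1.817]
force: [0.2, -0.7, -0.4]
finger_gap: 0.347
pos [3.900e-01 1.884e-01 2.000e-04] dp [ 187.  -194.4  129.8] twist [-0.003  0.002 -0.327] t 13.77 gap 0.347 F [ 0.2 -0.7 -0.4]
```

```bash
python3 -m jog '{"dp":[[0,0,30],[0,0,35],[0,0,35],[20,-20,25],[28,-29,10]],"twist":[[0,0,0],[0,0,-0.08],[0,0,-0.08],[0,0,-0.08],[0,0,-0.08]],"grip":[255,255,255,255,255]}' 50
python3 -m jog '{"dp":[[29,-30,0],[29,-30,0],[29,-30,0],[29,-30,0],[20,-21,0]],"twist":[[0,0,0],[0,0,0],[0,0,0],[0,0,0],[0,0,0]],"grip":[255,255,255,255,255]}' 50
python3 -m jog '{"dp":[[0,0,0],[0,0,0]],"twist":[[0,0,0],[0,0,0]],"grip":[255,255]}' 50
python3 - <<'E'
from h import *
need(.577,-.006,.04,1.5)
c=wrist();save(c,"w8.png")
E
```

```text
time_s: 14.18
position: [0.4274, 0.1387, 0.1341]
eef_rot: [-3.124, -0.002, 1.491]
force: [0.6, 2.3, -0.7]
finger_gap: 0.348
time_s: 14.6
position: [0.5683, -0.0046, 0.1409]
eef_rot: [-3.139, -0.005, 1.491]
force: [-0.1, 0.1, -0.5]
finger_gap: 0.353
time_s: 14.77
position: [0.5726, -0.0099, 0.1408]
eef_rot: [-3.141, -0.004, 1.485]
force: [-0.4, 0.4, -0.9]
finger_gap: 0.35
pos [ 0.5726 -0.0099  0.1408] dp [   4.4    3.9 -100.8] twist [-0.004 -0.     0.015] t 14.77 gap 0.35 F [-0.4  0.4 -0.9]
```

View pics/w8.png

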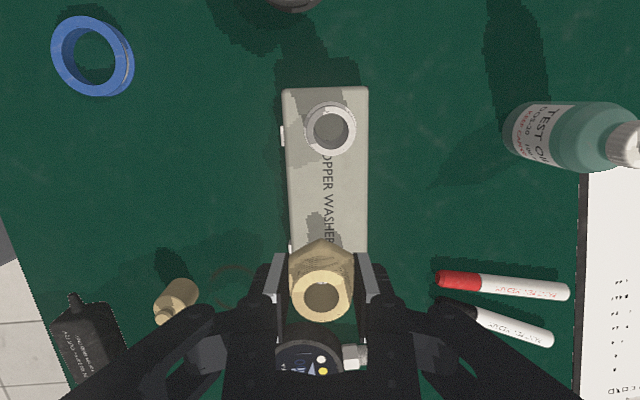

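```bash
python3 - <<'E'
from h import *
print(on(wrist(),330,129,.075))
E
python3 -m jog '{"dp":[[2,3,-30],[1,2,-35],[0,1,-15],[0,0,0]],"twist":[[-0.004,0,0.015],[0,0,0],[0,0,0],[0,0,0]],"grip":[255,255,255,255]}' 50
python3 - <<'E'
from h import *
need(.577,-.006,.027,1.5)
E
```

```text
[0.58343422 0.05094565 0.075     ]
time_s: 15.2
position: [0.5729, 0.0018, 0.0611]
eef_rot: [3.137, -0.001, 1.507]
force: [-0.6, 0.4, -1.5]
finger_gap: 0.351
pos [0.5729 0.0018 0.0611] dp [  4.1  -7.8 -34.1] twist [-0.001  0.004 -0.007] t 15.2 gap 0.351 F [-0.6  0.4 -1.5]
```

```bash
python3 -m jog '{"dp":[[4,-7,-8],[2,-3,-10],[0,0,-4],[0,0,0]],"twist":[[0,0.004,-0.007],[0,0,0],[0,0,0],[0,0,0]],"grip":[255,255,255,255]}' 50
python3 - <<'E'
from h import *
need(.578,-.006,.027,1.5)
E
```

```text
time_s: 15.53
position: [0.5778, -0.0061, 0.0387]
eef_rot: [-3.141, -0.001, 1.504]
force: [-0.1, 0.1, -0.9]
finger_gap: 0.346
pos [ 0.5778 -0.0061  0.0387] dp [  0.2   0.1 -11.7] twist [-0.001 -0.001 -0.004] t 15.53 gap 0.346 F [-0.1  0.1 -0.9]
```

```bash
python3 -m jog '{"dp":[[0,0,-5],[-1,0,-5],[-1,0,-3],[0,0,-1],[0,0,0]],"twist":[[0,0,0],[0,0,0],[0,0,0],[0,0,0],[0,0,0]],"grip":[255,255,255,255,255]}' 50
python3 - <<'E'
from h import *
need(.578,-.006,.0265,1.5)
E
```

```text
time_s: 15.95
position: [0.578, -0.0065, 0.0261]
eef_rot: [3.137, -0.001, 1.503]
force: [-0.0, 1.0, 0.0]
finger_gap: 0.348
pos [ 0.578  -0.0065  0.0261] dp [-0.   0.5  0.4] twist [-0.001  0.004 -0.003] t 15.95 gap 0.348 F [-0.  1.  0.]
```

```bash
python3 -m jog '{"dp":[[0,0,0],[0,0,0],[0,0,0],[0,0,0],[0,0,15]],"twist":[[0,0,0],[0,0,0],[0,0,0],[0,0,0],[0,0,0]],"grip":[120,60,0,0,0]}' 50
python3 -m jog '{"dp":[[0,0,35],[0,0,35],[0,20,35],[-3,38,10],[-3,38,0]],"twist":[[0,0,0],[0,0,0],[0,0,0],[0,0,0],[0,0,0]],"grip":[0,0,0,0,0]}' 50
python3 -m jog '{"dp":[[-3,38,0],[-3,38,0],[-3,38,0],[-3,38,0],[-3,38,0]],"twist":[[0,0,0],[0,0,0],[0,0,0],[0,0,0],[0,0,0]],"grip":[0,0,0,0,0]}' 50
python3 -m jog '{"dp":[[-3,38,0],[-2,15,0],[0,0,0],[0,0,0]],"twist":[[0,0,0],[0,0,0],[0,0,0],[0,0,0]],"grip":[0,0,0,0]}' 50
python3 - <<'E'
from h import *
need(.553,.338,.1)
c=wrist();im=c["pixels"];h=cv2.cvtColor(im,cv2.COLOR_RGB2HSV)
save(c,"w9.png");print(px(c,[.553,.338,.022]))
E
```

```text
time_s: 16.37
position: [0.5764, -0.0065, 0.0396]
eef_rot: [3.141, -0.001, 1.503]
force: [-0.4, 0.6, -0.0]
finger_gap: 0.997
time_s: 16.78
position: [0.5702, 0.086, 0.1609]
eef_rot: [3.14, 0.0, 1.494]
force: [0.3, 0.8, -0.5]
finger_gap: 0.999
time_s: 17.2
position: [0.5573, 0.2839, 0.168]
eef_rot: [3.128, -0.004, 1.489]
force: [1.1, -0.4, 0.7]
finger_gap: 1.002
time_s: 17.53
position: [0.5502, 0.3487, 0.1692]
eef_rot: [3.125, -0.008, 1.498]
force: [0.3, -0.8, 0.1]
finger_gap: 0.999
pos [0.5502 0.3487 0.1692] dp [  2.8 -10.7 -69.2] twist [-0.007  0.017 -0.008] t 17.53 gap 0.999 F [ 0.3 -0.8  0.1]
[322.17366548 202.16744211]
```

View pics/w9.png

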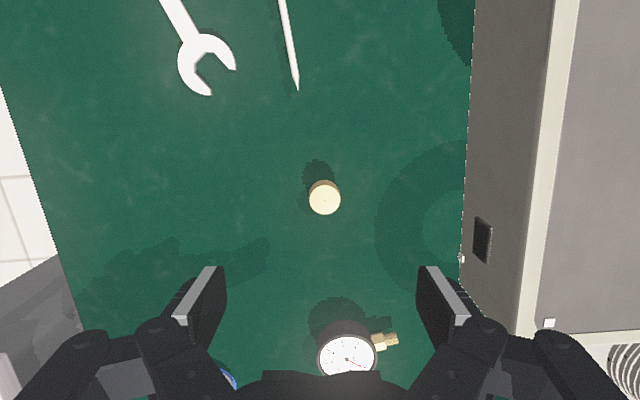

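```bash
python3 - <<'E'
from h import *
print(on(wrist(),324.5,198.5,.022))
E
python3 -m jog '{"dp":[[2,-4,-35],[-1,-4,-35],[-1,-2,-30],[-1,-1,-20],[0,0,0]],"twist":[[-0.007,0.017,0],[0,0,0],[0,0,0],[0,0,0],[0,0,0]],"grip":[0,0,0,0,0]}'
python3 - <<'E'
from h import *
need(.555,.341,.001)
c=wrist();h=cv2.cvtColor(c["pixels"],cv2.COLOR_RGB2HSV)
m=cv2.inRange(h,(12,40,150),(32,255,255));m[:100]=0;m[330:]=0;m[:,:220]=0;m[:,420:]=0
ct=max(cv2.findContours(m,0,1)[0],key=cv2.contourArea);(u,v),r=cv2.minEnclosingCircle(ct);print(u,v,r,on(c,u,v,.02))
E
```

```text
[0.55536796 0.34094684 0.022     ]
time_s: 18.05
position: [0.5541, 0.3288, 0.0505]
eef_rot: [3.134, -0.003, 1.488]
force: [-0.5, -1.0, -0.4]
finger_gap: 0.997
pos [0.5541 0.3288 0.0505] dp [  0.9  12.2 -49.5] twist [-0.002  0.008  0.002] t 18.05 gap 0.997 F [-0.5 -1.  -0.4]
320.06451416015625 220.3225860595703 28.612836837768555 [0.55513194 0.34335933 0.02      ]
```

```bash
python3 -m jog '{"dp":[[0,8,-16],[0,5,-15],[0,1,-10],[0,0,-4],[0,0,0]],"twist":[[0,0.008,0],[0,0,0],[0,0,0],[0,0,0],[0,0,0]],"grip":[0,0,0,0,0]}'
python3 - <<'E'
from h import *
need(.555,.3415,.002)
E
```

```text
time_s: 18.52
position: [0.561, 0.3418, 0.0123]
eef_rot: [3.132, -0.008, 1.483]
force: [-0.5, -0.8, 0.7]
finger_gap: 0.997
pos [0.561  0.3418 0.0123] dp [ -6.   -0.3 -10.3] twist [-0.007  0.011  0.007] t 18.52 gap 0.997 F [-0.5 -0.8  0.7]
```

```bash
python3 -m jog '{"dp":[[-5,0,-5],[-3,0,-5],[0,0,0]],"twist":[[-0.007,0.011,0.007],[0,0,0],[0,0,0]],"grip":[0,0,0]}'
python3 - <<'E'
from h import *
need(.555,.3415,.002)
E
```

```text
time_s: 18.77
position: [0.5539, 0.3423, 0.0039]
eef_rot: [3.14, -0.001, 1.49]
force: [-0.4, -0.1, 0.5]
finger_gap: 1.0
pos [0.5539 0.3423 0.0039] dp [ 1.1 -0.8 -1.9] twist [-0.001  0.002 -0.   ] t 18.77 gap 1.0 F [-0.4 -0.1  0.5]
```

```bash
python3 -m jog '{"dp":[[0,0,-1],[0,0,-1],[0,0,-1],[0,0,0],[0,0,0]],"twist":[[0,0,0],[0,0,0],[0,0,0],[0,0,0],[0,0,0]],"grip":[60,120,180,255,255]}' 50
python3 -m jog '{"dp":[[0,0,0],[0,0,0],[0,0,0],[0,0,0]],"twist":[[0,0,0],[0,0,0],[0,0,0],[0,0,0]],"grip":[255,255,255,255]}' 50
python3 -m jog '{"dp":[[0,0,30],[0,0,35],[0,0,35],[0,-15,35],[3,-35,20]],"twist":[[0,0,0],[0,0,0],[0,0,0],[0,0,0],[0,0,0]],"grip":[255,255,255,255,255]}' 50
python3 -m jog '{"dp":[[3,-38,0],[3,-38,0],[3,-38,0],[3,-38,0],[3,-38,0]],"twist":[[0,0,0],[0,0,0],[0,0,0],[0,0,0],[0,0,0]],"grip":[255,255,255,255,255]}' 50
python3 -m jog '{"dp":[[3,-30,0],[0,0,0],[0,0,0]],"twist":[[0,0,0],[0,0,0],[0,0,0]],"grip":[255,255,255]}' 50
python3 - <<'E'
from h import *
need(.578,-.006,.15,1.5)
E
```

```text
time_s: 19.18
position: [0.5545, 0.3431, 0.0023]
eef_rot: [3.138, -0.002, 1.491]
force: [-0.6, 0.4, -0.1]
finger_gap: 0.33
time_s: 19.52
position: [0.5547, 0.3431, 0.0026]
eef_rot: [3.137, -0.002, 1.491]
force: [-0.3, 0.7, -0.9]
finger_gap: 0.334
time_s: 19.93
position: [0.5492, 0.2926, 0.1525]
eef_rot: [-3.129, 0.006, 1.496]
force: [2.0, -0.8, 0.2]
finger_gap: 0.33
time_s: 20.35
position: [0.569, 0.1003, 0.1637]
eef_rot: [3.136, -0.002, 1.504]
force: [-0.2, 0.6, -0.5]
finger_gap: 0.332
time_s: 20.6
position: [0.5718, 0.061, 0.1641]
eef_rot: [3.135, 0.001, 1.496]
force: [-0.2, 0.3, -0.9]
finger_gap: 0.333
pos [0.5718 0.061  0.1641] dp [  6.2 -67.  -14.1] twist [0.002 0.006 0.004] t 20.6 gap 0.333 F [-0.2  0.3 -0.9]
```

```bash
python3 -m jog '{"dp":[[3,-33,0],[2,-30,0],[0,-4,-15],[0,0,-30],[0,0,0]],"twist":[[0,0.006,0],[0,0,0],[0,0,0],[0,0,0],[0,0,0]],"grip":[255,255,255,255,255]}' 50
python3 - <<'E'
from h import *
need(.578,-.0065,.0515,1.5)
E
```

```text
time_s: 21.02
position: [0.5786, -0.0048, 0.1199]
eef_rot: [3.137, -0.0, 1.499]
force: [-2.0, 0.5, -1.3]
finger_gap: 0.331
pos [ 0.5786 -0.0048  0.1199] dp [ -0.6  -1.7 -68.4] twist [0.    0.005 0.001] t 21.02 gap 0.331 F [-2.   0.5 -1.3]
```

```bash
python3 -m jog '{"dp":[[0,-1,-15],[0,-1,-20],[0,-1,-15],[0,0,0],[0,0,0]],"twist":[[0,0.005,0],[0,0,0],[0,0,0],[0,0,0],[0,0,0]],"grip":[255,255,255,255,255]}' 50
python3 - <<'E'
from h import *
need(.578,-.0065,.0515,1.5)
save(wrist(),"w10.png",(170,100,470,325),2.5)
E
```

```text
time_s: 21.43
position: [0.5799, -0.0029, 0.069]
eef_rot: [3.142, -0.001, 1.505]
force: [1.3, 0.1, 0.2]
finger_gap: 0.332
pos [ 0.5799 -0.0029  0.069 ] dp [ -1.9  -3.6 -17.5] twist [-0.001  0.    -0.005] t 21.43 gap 0.332 F [1.3 0.1 0.2]
```

View pics/w10.png

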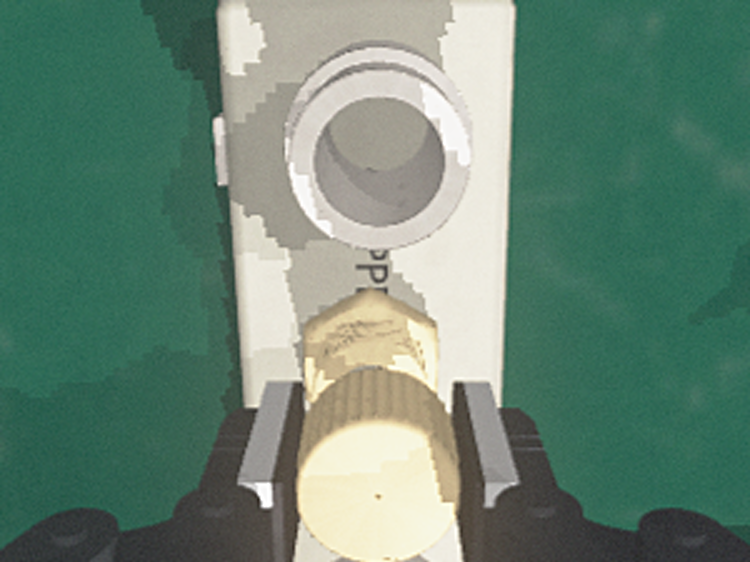

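```bash
python3 -m jog '{"dp":[[-1,-3,-6],[-1,-2,-6],[0,0,-3],[0,0,0]],"twist":[[0,0,0],[0,0,0],[0,0,0],[0,0,0]],"grip":[255,255,255,255]}' 50
python3 - <<'E'
from h import *
need(.5785,-.0065,.0515,1.5)
E
```

```text
time_s: 21.82
position: [0.5804, -0.0071, 0.0565]
eef_rot: [3.136, -0.001, 1.507]
force: [-0.0, -1.1, -0.4]
finger_gap: 0.334
pos [ 0.5804 -0.0071  0.0565] dp [-1.9  0.6 -5. ] twist [-0.001  0.006 -0.007] t 21.82 gap 0.334 F [-0.  -1.1 -0.4]
```

```bash
python3 -m jog '{"dp":[[-2,0,-2],[-1,0,-2],[0,0,-1],[0,0,0]],"twist":[[0,0.005,0],[0,0,0],[0,0,0],[0,0,0]],"grip":[255,255,255,255]}' 50
python3 -m jog '{"dp":[[0,0,-1],[0,0,0]],"twist":[[0,0,0],[0,0,0]],"grip":[255,255]}' 50
```

```text
time_s: 22.15
position: [0.5778, -0.0075, 0.0521]
eef_rot: [3.14, -0.001, 1.506]
force: [0.4, 0.0, -0.8]
finger_gap: 0.331
time_s: 22.32
position: [0.5781, -0.0076, 0.0513]
eef_rot: [3.139, -0.001, 1.506]
force: [0.3, -0.3, -1.2]
finger_gap: 0.33
```

```bash
python3 -m jog '{"dp":[[0,0,-1],[0,0,0],[0,0,0]],"twist":[[0,0,0],[0,0,0],[0,0,0]],"grip":[255,255,255]}' 50
python3 -m jog '{"dp":[[0,0,0],[0,0,0],[0,0,0],[0,0,0],[0,0,0]],"twist":[[0,0,0],[0,0,0],[0,0,0],[0,0,0],[0,0,0]],"grip":[130,90,50,0,0]}' 50
python3 -m jog '{"dp":[[0,0,20],[0,0,35],[0,0,35],[-20,-20,30],[-30,-30,0]],"twist":[[0,0,0],[0,0,0],[0,0,0],[0,0,0],[0,0,0]],"grip":[0,0,0,0,0]}' 50
python3 -m jog '{"dp":[[-30,-30,0],[-30,-30,0],[-10,-30,0],[0,0,0],[0,0,0]],"twist":[[0,0,0],[0,0,0],[0,0,0],[0,0,0],[0,0,0]],"grip":[0,0,0,0,0]}' 50
python3 - <<'E'
from h import *
need(.578,-.006,.15,1.5)
c=wrist();save(c,"w11.png");t=manip.camera("top");save(t,"top2.png",(185,140,465,290),2.8)
for n,P in dict(sleeve=[.580,.049,.075],cap=[.577,-.006,.071],union=[.574,-.061,.067]).items(): print(n,px(c,P),px(t,P))
E
```

```text
time_s: 22.57
position: [0.5788, -0.0076, 0.0516]
eef_rot: [3.138, -0.001, 1.506]
force: [0.6, 0.6, -1.6]
finger_gap: 0.329
time_s: 22.98
position: [0.579, -0.0076, 0.0515]
eef_rot: [3.137, -0.001, 1.506]
force: [-0.4, 0.3, 0.7]
finger_gap: 0.993
time_s: 23.4
position: [0.5283, -0.055, 0.1724]
eef_rot: [-3.141, -0.002, 1.511]
force: [1.5, -1.2, 0.9]
finger_gap: 0.999
time_s: 23.82
position: [0.4537, -0.1512, 0.1773]
eef_rot: [3.135, 0.003, 1.51]
force: [0.3, 0.4, 0.2]
finger_gap: 1.001
pos [ 0.4537 -0.1512  0.1773] dp [124.3 145.2 -27.3] twist [ 0.003  0.007 -0.01 ] t 23.82 gap 1.001 F [0.3 0.4 0.2]
sleeve [ 514.61253457 -132.98624744] [320.04253706 172.97611697]
cap [496.08042369 -20.95826452] [343.4962296 173.963004 ]
union [480.85792198  71.06288582] [366.76130859 174.94195454]
```

View pics/w11.png

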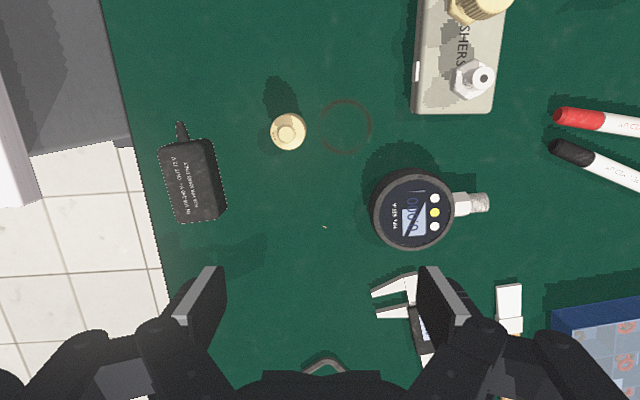

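View pics/top2.png

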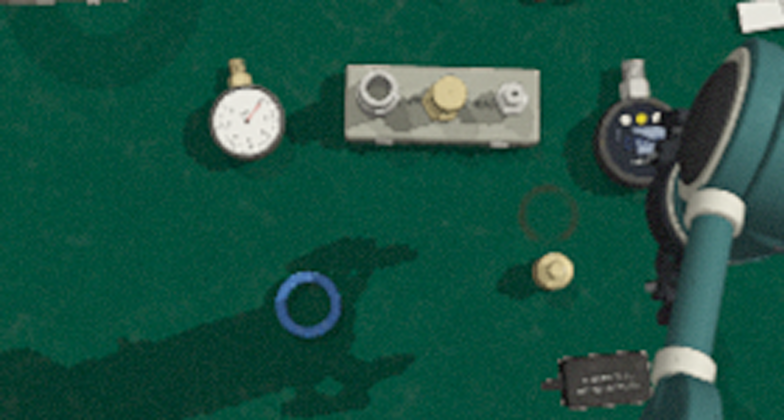

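Run:
```python
from h import *
t=manip.camera("top");h=cv2.cvtColor(t["pixels"],cv2.COLOR_RGB2HSV)
m=cv2.inRange(h,(12,70,60),(32,255,255));m[:160]=0;m[195:]=0;m[:,:325]=0;m[:,365:]=0
n,l,s,ce=cv2.connectedComponentsWithStats(m);i=1+s[1:,4].argmax();print(s[i],ce[i])
x0,y0,w,hh=s[i,:4]
for r in range(y0,y0+hh):
    q=np.where(l[r]==i)[0];print(r,q.min(),q.max(),h[r,q.min():q.max()+1,2])
for n,u,v,z in[("capL",338.9,174,.071),("capR",351.8,174,.071),("bushL",336.0,178,.034)]:print(n,on(t,u,v,z))
c=wrist();print("union top",on(c,483,79,.067))
```

```text
[336 167  16  16 175] [343.53142857 175.10285714]
167 345 345 [204]
168 343 347 [203 214 218 214 209]
169 342 349 [213 212 212 211 213 214 217 211]
170 340 350 [196 212 212 212 212 211 210 214 214 214 204]
171 339 350 [162 203 216 212 211 211 212 211 212 213 214 216]
172 338 350 [149 164 200 213 214 212 214 203 206 213 215 215 214]
173 337 351 [153 156 159 199 211 212 210 213 206 209 213 211 216 215 182]
174 337 350 [159 148 131 196 213 210 211 212 213 213 214 212 217 216]
175 336 350 [146 146 127 101 190 212 210 212 211 212 211 213 213 214 202]
176 336 350 [151 134 135 110 140 204 215 213 213 212 215 213 214 220 184]
177 336 350 [136 150 146 123  97 152 196 211 213 214 217 215 216 196 137]
178 337 349 [158 146 138 124  97 136 161 187 196 197 184 171 139]
179 337 348 [137 154 141 131 122 100  93 128 137 129 124 112]
180 338 347 [148 158 139 128 124 130 106 132 155 150]
181 339 347 [151 144 137 175 187 175 182 180 154]
182 339 346 [118 121 119 153 161 159 148 148]
capL [0.57719204 0.00478041 0.071     ]
capR [ 0.57640569 -0.02547212  0.071     ]
bushL [0.57459431 0.00972238 0.034     ]
union top [ 0.5767802  -0.06455517  0.067     ]
```

```bash
python3 -c "
from bench import manip;s=manip.read_state();print(s['time_s'],s['force']);print(manip.finish_job())"
```

```text
24.0167 [-0.47016861  0.25333905 -0.26319131]
the job is handed in; nothing more can be done
None
```

I set the sleeve, bush and union upright in a row on the lid, put the cap nut closed side up on the bush, and handed the job in at about 24 s. The gripper was empty and clear of everything.

Positions from the last views, relative to the measured lid centre of about (0.577, −0.006) m:

| Part | Along the lid from its middle | Across the lid | Allowed |
|---|---|---|---|
| Sleeve | about 57 mm towards the dial gauge | about 5 mm off | within 42–68 mm along, 13 mm across |
| Union | about 58 mm towards the digital gauge | about 2 mm off | within 42–68 mm along, 13 mm across |
| Bush | about 2–3 mm from the middle | about 3 mm off | 13 mm both ways |
| Cap nut | about 1 mm off the bush | not measured separately (gripped and set down central) | 8 mm from the bush |

- **Left in place:** in the last pictures the gauges, weight and tape looked where they started. I did not measure any shift.
- **Disagreement:** in the last top view the cap nut came out about 2 mm, and the bush about 1 mm, farther towards the digital gauge than where I released the cap nut. That is about the calibration error.
- **Uprightness:** I judged it by eye only. The arm hid part of the top view, and no reading gives a tilt angle.

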